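Clear an offcut through the check flap with a push stick

ROBOT

A 7-joint arm with a two-finger parallel gripper is mounted at the origin on the work surface. World frame = base frame: x ahead of the robot, y to its left, z up, the work surface at z = 0. Lengths are in m, angles in rad, forces in N, time in s.
With the tool pointing down it reaches from about 0.4 to 0.875 m from the base axis. Payload 19.3 kg.
Tool frame: the origin (TCP) lies at the very end of the fingers, on their centre line; the grasp point (between the pads) lies 19 mm behind it; z points along the fingers, y is the direction in which the jaws open and shut (so a half turn about z gives the same grasp; the last joint's range is limited). The gripper opens to 85 mm and grips with 20 to 120 N. Pads are 22 mm wide; open, the fingers measure 114 mm over their backs; the gripper's body (76 mm by 85 mm) begins 54 mm behind the grasp point. The pads swing forward as they close: fully open they stand 13 mm farther back than shut.
Start: joints at [-1.281, 0.521, -0.036, 1.599, 0.021, 1.021, -0.113], TCP at [0.22, 0.585, 0.193] pointing down, gripper open.
Joint ranges: [-2.91, 2.91], [-0.3, 2.13], [-1.5, 1.42], [0.17, 2.43], [-1.26, 4.41], [0.16, 1.93], [-2.52, 2.52]. Speed limits (rad/s): [1.89, 1.89, 2.39, 2.39, 3.01, 3.01, 3.01].

INTERFACE

Orientations are given as a rotation vector (axis times angle).
In Python, from station import robot, optics gives the robot as it stands. The module is installed in compiled form; this text tells all that it offers.
- The arm moves only by the tool apply_moves, never from a script. Its arguments are lists of equal length, an entry for each row: "gripper": the finger opening in mm, from 0 to 85.4; "offset": the shift along the tool's x, y, z in mm, a list of three; "spin": the turn about the tool's z in rad. A call has 1 to 12 rows; each row is the pose to reach, as a shift and turn from the pose commanded when the call began, along the tool's axes at that moment; what a row does not reach only later rows make up. A row lasts 1/10 s, in which the tool goes at most 50 mm and 8.59 degrees, less where a joint would pass 70% of its speed; a pose out of reach is approached as far as the arm can. A call with a gripper value outside its range is refused whole. The fingers move at their own pace and stop on an object; "grip_force" is the grip in N (left out, the last holds). Time passes only in rows, so rows that repeat a pose let the fingers close. It gives the time, the measured TCP pose, the force and the opening at its end, in the units of the state.
- robot.get_state(): the state, without advancing time (a new reading comes with each control period).
- optics.read_camera(name): name is "side" or "top" or "wrist"; returns a dict with "frame" (400x640x3 uint8, blue, green, red), "vertical_fov" (degrees; the focal length in pixels is half the picture's height over the tangent of half this angle, whatever the lens; pixels are square), "cx", "cy" (the principal point, pixels), "pose" (4x4, takes a point from camera to world coordinates). Camera axes: x right, y down, z forward; pixel columns grow to the right and rows downward; lengths in m; the calibration is good to about 2 mm. A picture is of the moment at which its call begins. There is no depth.
- robot.hand_in(): hands the job in, once; it reports no verdict.
The state is a dict: "clock": time; "joints": joint angles; "qd": joint speeds; "effort": joint torques, N m; "eef_pos": TCP position; "tcp_rot": TCP orientation; "force": force on the tool from outside, world axes, zero at the start; "ft_torque": the same for the moment, N m; "width": finger opening in m.
Only numpy, scipy, OpenCV 4.12 (cv2) and the standard library are available. Lean on these libraries where they do the work, as an engineer would, in place of code of your own. Each camera call takes 0.05 s, during which the arm holds its last target.

TASK

An offcut block is lying in the lane of the saw's offcut chute. Take the push stick and push the block along the lane and through the hinged check flap, far enough into the catch tray that the flap can drop fully shut behind it; never touch the block with the gripper or arm, only with the stick. Then pull the stick out and lay it down on the bench, not touching the chute, and leave the other things where they stand.

Things in the scene. Friction and masses are not known exactly. Their poses are not given: they have to be found in the camera images.
- chute: Wooden offcut chute fixed to the bench, 430 mm long, 104 wide. Origin: on the bench, under the middle of the flap. Its x axis is the pushing direction, y across, z up. Floor board 12 mm thick, x = -200 to +230. Lane: x = -200 to 0, open at the -200 end, 80 mm clear between fences whose tops are 32 mm above the bench. Gate (two posts, lintel, flap) at x = 0. Catch tray: x = 0 to 218.
- flap (a joint): Angle of the aluminium flap. 0 = hanging shut; grows as its lower edge swings into the tray (chute +x), to 1.5; it cannot swing towards the lane. No spring: 60 g, opens at a push under 1 N, falls shut by its weight, but stays propped on anything under its swing. Plate 76 mm wide, 58 tall, 5 thick; lower edge 16 mm above the bench when shut, swinging up to 58 mm past the gate.
- flap_hinge (a point): Middle of the flap's hinge line, at chute x = 0, y = 0, 74 mm above the bench. Around it the gate: two wooden posts, 108 mm over their outsides, and a lintel from 81 to 95 mm above the bench, all 24 mm thick along the chute's x. The clear opening is 80 mm wide and about 62 mm high; a gripper does not fit under, the stick's blade does.
- tray (a point): Middle of the catch tray's floor, at chute x = 109 mm, 12 mm above the bench. The tray is open above, 218 mm long from the gate to its end wall, 80 mm clear between side walls that stand 57 mm above the bench.
- offcut: Dark hardwood offcut block, 80 mm long (x), 56 wide (y), 34 high, about 110 g; origin at the centre of its underside. It starts on the lane floor, wholly on the near side of the shut flap, roughly in line with the lane. For the flap to fall shut behind it, its rear end has to be about 55 mm or more past the gate.
- push_stick: Pale wooden push stick, about 130 g, on the bench off the lane's open end. Origin: on its underside below the handle's middle; x points to the pushing end, z up. Blade 20 mm wide, 26 high, x = -50 to 200; its last 22 mm is a head 44 wide, as high. Handle: upright block, x = -40 to 40, 22 wide (y), from 26 to 72 mm above the underside, gripped across y from above. Centre of mass near x = 60.
- push_stick_tip (a point): Middle of the underside at the flat front face of the stick's pushing head, 200 mm ahead of the stick's origin.
- glue_bottle: White glue bottle, 56 mm across, 130 mm tall, a bystander; origin at the centre of its base.
- tape_roll: Roll of paper tape lying flat, 100 mm across, 24 mm high, a bystander; origin at the centre of its underside.
- cup: Plastic cup, 80 mm across at the rim, 100 mm tall, a bystander; origin at the centre of its base.
Not all that is in view belongs to the job. There is more than one size of the offcut; the job needs the smallest.

How it is judged:
On the way:
1. the offcut, down on the chute floor in the gate, pushes the flap open (value of joint flap above 0.3 rad and x of offcut in the frame of chute between -0.045 and 0.09 m and z of offcut in the frame of chute below 0.03 m and contact force between push_stick and offcut above 0.02 N).
At the end, for the whole second after the job is handed in: The offcut lies at rest on the floor of the catch tray (its centre 80 to 200 mm past the gate, between the side walls), the flap hangs shut (within 0.08 rad), and the push stick lies at rest on the bench (handle end and tip under 30 mm high), not touching the chute (x of offcut in the frame of chute between 0.08 and 0.2 m and y of offcut in the frame of chute between -0.04 and 0.04 m and z of offcut in the frame of chute below 0.035 m and value of joint flap below 0.08 rad and height (world z) of each of push_stick, push_stick_tip below 0.03 m and contact force between push_stick and chute below 0.05 N and linear speed of each of offcut, push_stick below 0.02 m/s).
It fails at once if the gripper or arm touches the offcut (contact force between any of the fingers, the arm and offcut above 0.3 N).
It fails at once if a bystander is moved by more than 40 mm (distance of any of glue_bottle, tape_roll, cup from where it was at the start of the episode above 0.04 m).
It also fails if it takes over 54 s, if anything falls off the work surface, if the arm or the gripper's body presses on something with over 40 N, if the wrist force passes 120 N, or if a joint passes its speed limit or range.

## Working session

There is one attempt and no reset: what is moved stays moved. The work goes in short steps, Python scripts to look and compute and a tool call to move; the robot and the scene stay as the last step left them, time stands still between calls to the robot, and variables do not carry over. Pictures are saved under pics/ and viewed, and the job is handed in when it is done.

Besides the shell and the picture viewer there is one more tool, called after "Request:" as name([rows], argument=value, ...), one row to a line, values as JSON. apply_moves: Moves the arm, as the interface text tells. Its arguments: {"type":"object","properties":{"gripper":{"type":"array","items":{"type":"number"}},"offset":{"type":"array","items":{"type":"array","items":{"type":"number"}}},"spin":{"type":"array","items":{"type":"number"}},"grip_force":{"type":"number"}},"required":["gripper","offset","spin"]}

```bash
mkdir -p pics
cat > h.py <<'E'
import numpy as np,cv2
from station import robot,optics
def cam(n,save=None):
    c=optics.read_camera(n)
    if save: cv2.imwrite('pics/'+save,c['frame'])
    return c
def K(c):
    f=200/np.tan(np.radians(c['vertical_fov'])/2); return f
def ray(c,u,v):
    f=K(c); d=np.array([(u-c['cx'])/f,(v-c['cy'])/f,1]); P=np.array(c['pose']); return P[:3,3],P[:3,:3]@d
def onz(c,u,v,z):
    o,d=ray(c,u,v); return o+d*(z-o[2])/d[2]
def proj(c,p):
    P=np.array(c['pose']); q=P[:3,:3].T@(np.array(p)-P[:3,3]); f=K(c); return f*q[0]/q[2]+c['cx'],f*q[1]/q[2]+c['cy']
E
python3 - <<'E'
from h import *
for n in ['side','top','wrist']:
    c=cam(n,n+'1.png'); print(n,c['vertical_fov'],c['cx'],c['cy'],np.round(c['pose'],3).tolist())
s=robot.get_state(); print(s)
E
```

```text
side 56.27364896518591 311.6919507367254 199.2304640333216 [[0.972, -0.194, 0.135, 0.378], [-0.236, -0.762, 0.604, -0.608], [-0.014, -0.618, -0.786, 0.824], [0.0, 0.0, 0.0, 1.0]]
top 53.074781921939504 318.4275861376935 195.06312175075146 [[-0.006, -0.992, 0.127, 0.356], [-1.0, 0.006, 0.002, -0.036], [-0.002, -0.127, -0.992, 1.182], [0.0, 0.0, 0.0, 1.0]]
wrist 63.60907180922372 316.93714195435234 196.71135635990677 [[0.353, 0.9, 0.257, 0.155], [0.936, -0.339, -0.098, 0.61], [-0.001, 0.275, -0.961, 0.375], [0.0, 0.0, 0.0, 1.0]]
{'clock': 0.15, 'joints': array([-1.28121093,  0.52187106, -0.03632422,  1.59985792,  0.02121717,
        1.02107349, -0.11279503]), 'qd': array([ 1.33378562e-03, -2.09811855e-03, -1.22254858e-06, -1.39110695e-03,
        4.66216367e-04,  9.52354816e-04,  1.28190069e-03]), 'effort': array([ 2.57308297e-03, -9.27387357e+01,  1.98115200e+00, -3.70056152e+01,
        1.80349586e-02,  6.41767532e-03,  5.51183845e-06]), 'eef_pos': array([0.21998633, 0.58471813, 0.19216861]), 'tcp_rot': array([-5.62094619e-01, -3.09081880e+00,  1.28909734e-03]), 'force': array([-1.27571808, -0.4458269 , -0.08513916]), 'ft_torque': array([-0.01609281,  0.01076347,  0.01153001]), 'width': 0.08519951669445205}
```

View pics/top1.png

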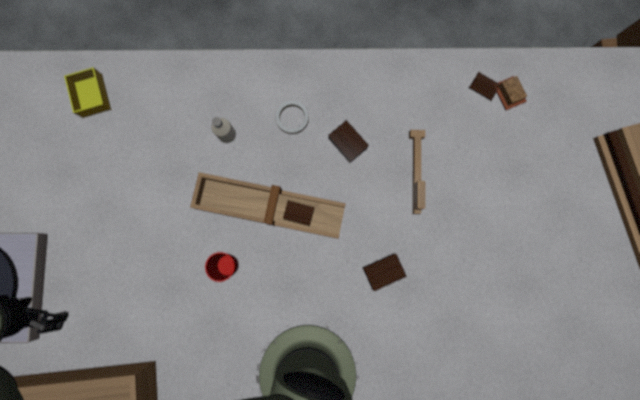

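View pics/side1.png

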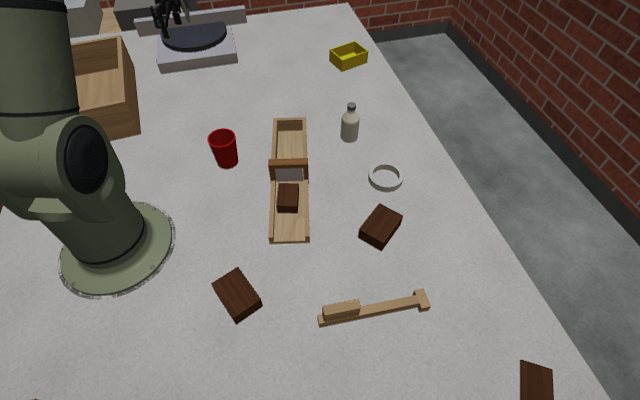

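View pics/wrist1.png

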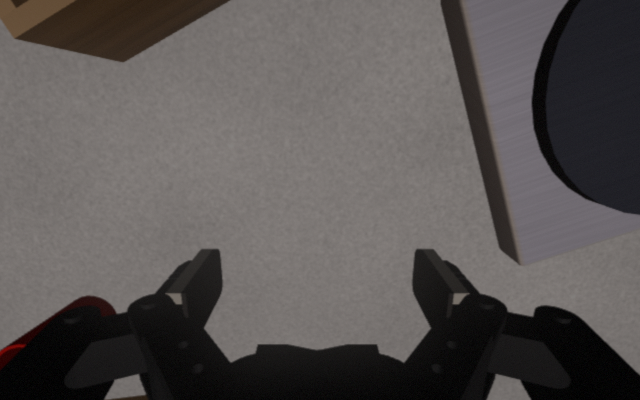

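The top view shows the chute, with its open lane end near (342,222), the gate at (273,205) and the tray end at (197,190). The stick has its head at (417,133) and its handle at (419,195). The dark blocks are at (299,212) in the lane, (348,140), (384,271) and (484,86). Next I'll measure them.

Run:
```python
from h import *
c=cam('top'); im=c['frame']; hsv=cv2.cvtColor(im,cv2.COLOR_BGR2HSV)
for n,b,z in [('lane',(270,195,330,235),.046),('b2',(320,110,380,170),.034),('b3',(355,245,415,300),.034),('b4',(465,65,500,105),.034)]:
    x0,y0,x1,y1=b; sub=im[y0:y1,x0:x1].astype(int)
    m=(sub.max(2)<75).astype(np.uint8)
    cs,_=cv2.findContours(m,0,2); k=max(cs,key=cv2.contourArea); r=cv2.minAreaRect(k); bx=cv2.boxPoints(r)+[x0,y0]
    P=np.array([onz(c,u,v,z) for u,v in bx]); print(n,np.round(bx).tolist(),'size',np.round([np.linalg.norm(P[0]-P[1]),np.linalg.norm(P[1]-P[2])],3),'ctr',P.mean(0).round(3))
g=lambda a,b,s,f:cv2.imwrite('pics/'+f,cv2.resize(im[a[1]:b[1],a[0]:b[0]],None,fx=s,fy=s,interpolation=cv2.INTER_CUBIC))
g((180,150),(360,250),4.4,'topchute.png'); g((380,110),(460,230),5,'topstick.png')
c=cam('side'); im=c['frame']
g((250,100),(330,260),3.7,'sidechute.png'); g((300,270),(450,340),5,'sidestick.png')
```

```text
lane [[283.0, 218.0], [288.0, 201.0], [313.0, 207.0], [309.0, 225.0]] size [0.052 0.076] ctr [0.451 0.024 0.046]
b2 [[327.0, 136.0], [346.0, 120.0], [368.0, 146.0], [350.0, 162.0]] size [0.074 0.103] ctr [ 0.663 -0.12   0.034]
b3 [[362.0, 267.0], [395.0, 252.0], [405.0, 276.0], [373.0, 291.0]] size [0.101 0.071] ctr [ 0.284 -0.217  0.034]
b4 [[469.0, 88.0], [478.0, 72.0], [501.0, 85.0], [492.0, 101.0]] size [0.057 0.077] ctr [ 0.828 -0.533  0.034]
```

View pics/topchute.png

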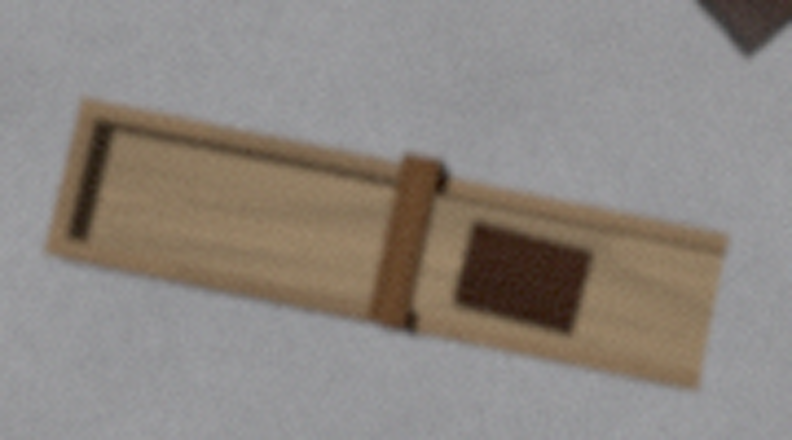

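View pics/topstick.png

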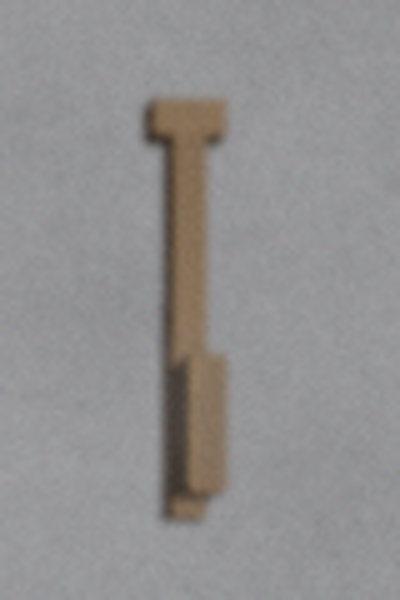

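View pics/sidechute.png

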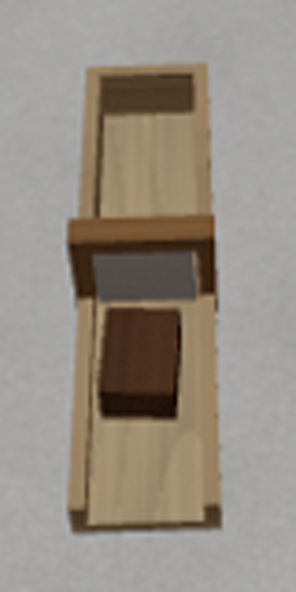

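View pics/sidestick.png

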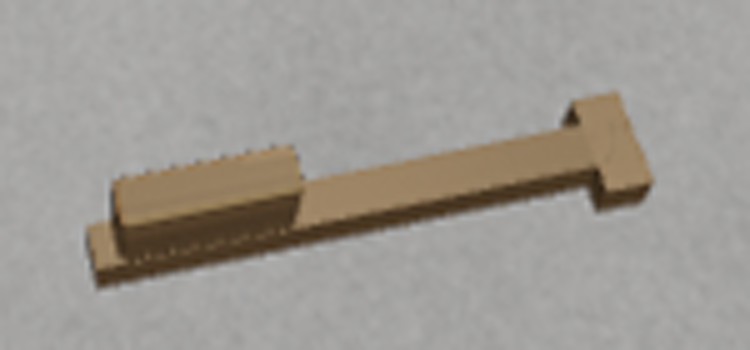

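Run:
```python
from h import *
t=cam('top'); s=cam('side')
T=lambda p,o,k,z,c:onz(c,p[0]/k+o[0],p[1]/k+o[1],z)
def avg(c,pts,o,k,z): return np.mean([T(p,o,k,z,c) for p in pts],0).round(4)
ot=(180,150)
A=avg(t,[(404,153),(442,157),(408,328),(371,322)],ot,4.4,.095);B=avg(t,[(728,237),(697,386)],ot,4.4,.032);C=avg(t,[(84,99),(47,252)],ot,4.4,.057)
print('gate',A,'laneend',B,'trayend',C, np.linalg.norm(B-C))
d=C-B; print('yaw',np.degrees(np.arctan2(d[1],d[0])))
os_=(380,110)
H=avg(t,[(190,353),(227,353),(225,493),(188,493)],os_,5,.072); tip=avg(t,[(150,100),(227,100)],os_,5,.026); tail=avg(t,[(166,519),(203,519)],os_,5,.026)
print('top handle',H,'tip',tip,'tail',tail,np.linalg.norm(tip-tail))
o=(300,270)
H2=avg(s,[(115,182),(295,147),(302,187),(122,222)],o,5,.072); tip2=avg(s,[(618,92),(652,185)],o,5,.026)
tl=avg(s,[(88,228),(97,268)],o,5,.026)
print('side',H2,tip2,tl)
o=(250,100)
print('side lane end',avg(s,[(70,512),(218,512)],o,3.7,.032),'tray',avg(s,[(86,66),(207,64)],o,3.7,.057),'gate near edge',avg(s,[(70,234),(214,230)],o,3.7,.095),avg(s,[(70,222),(214,217)],o,3.7,.095))
for d in (tip-H,tip2-H2,tip-tail):print('stick yaw',np.degrees(np.arctan2(d[1],d[0])))
print('offcut side',avg(s,[(107,308),(180,310),(177,402),(100,397)],o,3.7,.046))
from scipy.spatial.transform import Rotation as R
st=robot.get_state(); print(R.from_rotvec(st['tcp_rot']).as_matrix().round(3))
for n,(a,b,z) in dict(cup=(222,267,.05),tape=(292,118,.02),glue=(222,130,.06)).items(): print(n,onz(t,a,b,z))
```

```text
gate [0.47   0.0922 0.095 ] laneend [ 0.4285 -0.1006  0.032 ] trayend [0.517  0.3169 0.057 ] 0.4275084794480689
yaw 78.03182696110949
top handle [ 0.4977 -0.3214  0.072 ] tip [ 0.6969 -0.3294  0.026 ] tail [ 0.4476 -0.3178  0.026 ] 0.24956972973499808
side [ 0.501  -0.3232  0.072 ] [ 0.6996 -0.331   0.026 ] [ 0.4515 -0.3211  0.026 ]
side lane end [ 0.43   -0.1064  0.032 ] tray [0.5197 0.3169 0.057 ] gate near edge [0.4722 0.0889 0.095 ] [0.4747 0.1013 0.095 ]
stick yaw -2.2997994217919886
stick yaw -2.249131445024805
stick yaw -2.6640674187001165
offcut side [0.4539 0.0176 0.046 ]
[[-0.936  0.352 -0.   ]
 [ 0.352  0.936 -0.   ]
 [ 0.    -0.    -1.   ]]
cup [0.30026467 0.2362291  0.05      ]
tape [0.73804489 0.04443783 0.02      ]
glue [0.69037786 0.24358907 0.06      ]
```

The lane block measures about 76×52 mm, close to the 80×56 given. (348,140) and (384,271) are about 103×73 mm, the large size. (484,86) is a small one, but it's far off the lane. The job's block is therefore the one in the lane at (299,212), which the chute crops confirm. The stick origin is at about (0.499, -0.322) with yaw -2.3°, and the chute is at about (0.471, 0.093) with yaw 78°. Both lengths check: 250 mm and 428 mm.

```bash
cat >> h.py <<'E'
from scipy.spatial.transform import Rotation as R
def plan(targets,st=None,yaw0=None,p0=None):
    st=st or robot.get_state(); M=R.from_rotvec(st['tcp_rot']).as_matrix(); p=st['eef_pos'] if p0 is None else np.array(p0)
    y=np.arctan2(M[1,0],M[0,0])
    print('t',round(st['clock'],2),'p',p.round(4),'yaw',np.degrees(y).round(2),'tilt',M[2].round(4),'w',round(st['width'],4),'F',st['force'].round(1),'q',st['joints'].round(2))
    for t in targets:
        off=M.T@(np.array(t[:3])-p)*1000; sp=-(np.radians(t[3])-y); print(np.round(off,1).tolist(),round((sp+np.pi)%(2*np.pi)-np.pi,3))
E
python3 -c "
from h import *
plan([(.5,.25,.2,110),(.55,0,.2,60),(.5,-.322,.15,-2.3)])"
```

```text
t 0.35 p [0.22   0.5849 0.1925] yaw 159.38 tilt [ 0.e+00 -2.e-04 -1.e+00] w 0.0856 F [ 0.2  0.6 -0.7] q [-1.28  0.52 -0.04  1.6   0.02  1.02 -0.11]
[-380.0, -214.9, -7.5] 0.862
[-514.8, -431.3, -7.4] 1.735
[-581.4, -750.3, 42.6] 2.822
```

Request:
apply_moves([
  [-380,-215,-8],
  [-380,-215,-8],
  [-380,-215,-8],
  [-380,-215,-8],
  [-380,-215,-8],
  [-380,-215,-8],
  [-380,-215,-8],
  [-380,-215,-8],
  [-515,-430,-8],
  [-515,-430,-8],
  [-515,-430,-8],
  [-515,-430,-8],
], gripper=[85,85,85,85,85,85,85,85,85,85,85,85], spin=[0.86,0.86,0.86,0.86,0.86,0.86,0.86,0.86,1.73,1.73,1.73,1.73])

```text
clock: 1.55
eef_pos: [0.5285, 0.083, 0.2007]
tcp_rot: [2.486, 1.921, 0.001]
force: [1.8, 0.5, 0.1]
width: 0.0848
```

```bash
python3 -c "
from h import *
plan([(.55,0,.2,60),(.499,-.322,.15,-2.3)])"
```

```text
t 1.55 p [0.5285 0.083  0.2007] yaw 75.39 tilt [ 5.e-04  4.e-04 -1.e+00] w 0.0848 F [1.8 0.5 0.1] q [-0.59  0.4   0.44  1.85 -0.21  0.94 -0.32]
[-74.9, 41.7, 0.7] 0.269
[-399.3, 73.6, 50.5] 1.356
```

Request:
apply_moves([
  [-399,74,50],
  [-399,74,50],
  [-399,74,50],
  [-399,74,50],
  [-399,74,50],
  [-399,74,50],
  [-399,74,50],
  [-399,74,50],
  [-399,74,50],
  [-399,74,50],
  [-399,74,50],
  [-399,74,50],
], gripper=[85,85,85,85,85,85,85,85,85,85,85,85], spin=[1.356,1.356,1.356,1.356,1.356,1.356,1.356,1.356,1.356,1.356,1.356,1.356])

```text
clock: 2.75
eef_pos: [0.5022, -0.3186, 0.1505]
tcp_rot: [-3.141, 0.046, -0.001]
force: [-0.4, -0.7, -0.2]
width: 0.0853
```

```bash
python3 -c "
from h import *
c=cam('wrist','wrist2.png')
plan([(.499,-.322,.15,-2.3),(.499,-.322,.034,-2.3)])
for p in [(.499,-.322,.072),(.699,-.33,.026)]: print(proj(c,p))"
```

```text
t 2.8 p [ 0.5023 -0.3186  0.1506] yaw -1.7 tilt [ 5.e-04 -7.e-04 -1.e+00] w 0.0852 F [ 0.2 -0.2  0.3] q [-0.03  0.65  0.76  1.75 -0.53  0.96 -0.66]
[-3.2, 3.5, 0.6] 0.01
[-3.2, 3.6, 116.6] 0.01
(np.float64(321.7131327174685), np.float64(194.49247227457016))
(np.float64(324.50664954194804), np.float64(-59.088451561985835))
```

View pics/wrist2.png

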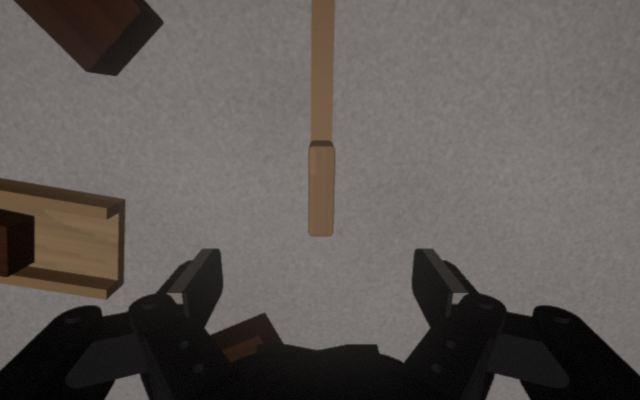

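The wrist view shows the handle top centred at (321,190), against (321.7,194.5) predicted. The pose agrees within about 2 mm.

Request:
apply_moves([
  [-3,3.5,30],
  [-3,3.5,70],
  [-3,3.5,100],
  [-3,3.5,116],
  [-3,3.5,116],
  [-3,3.5,116],
  [-3,3.5,116],
  [-3,3.5,116],
  [-3,3.5,116],
  [-3,3.5,116],
  [-3,3.5,116],
  [-3,3.5,116],
], gripper=[85,85,85,85,85,20,20,20,20,20,20,20], spin=[0.01,0.01,0.01,0.01,0.01,0.01,0.01,0.01,0.01,0.01,0.01,0.01], grip_force=80)

```text
clock: 4.0
eef_pos: [0.4985, -0.3235, 0.0344]
tcp_rot: [3.141, -0.07, 0.0]
force: [-0.3, 0.1, 0.2]
width: 0.0198
```

```bash
python3 -c "
from h import *
plan([])"
```

```text
t 4.0 p [ 0.4985 -0.3235  0.0344] yaw -2.54 tilt [ 0.e+00  1.e-04 -1.e+00] w 0.0198 F [-0.3  0.1  0.2] q [ 0.06  0.79  0.63  1.82 -0.66  0.75 -0.56]
```

Request:
apply_moves([
  [0,0,0],
  [0,0,0],
  [0,0,-20],
  [0,0,-50],
  [0,0,-90],
  [0,0,-100],
  [0,0,-100],
], gripper=[5,5,5,5,5,5,5], spin=[0,0,0,0,0,0,0])

```text
clock: 4.7
eef_pos: [0.4993, -0.3237, 0.1358]
tcp_rot: [3.14, -0.069, 0.004]
force: [-0.0, -0.4, -0.6]
width: 0.0051
```

```bash
python3 -c "
from h import *
cam('side','side3.png')
plan([(.40,-.25,.1345,78)])"
```

```text
t 4.75 p [ 0.4987 -0.3232  0.1344] yaw -2.51 tilt [ 7.e-04 -1.e-04 -1.e+00] w 0.005 F [ 0.7 -0.1  0.2] q [-0.01  0.67  0.74  1.77 -0.55  0.93 -0.65]
[-101.9, -68.8, -0.2] -1.405
```

View pics/side3.png

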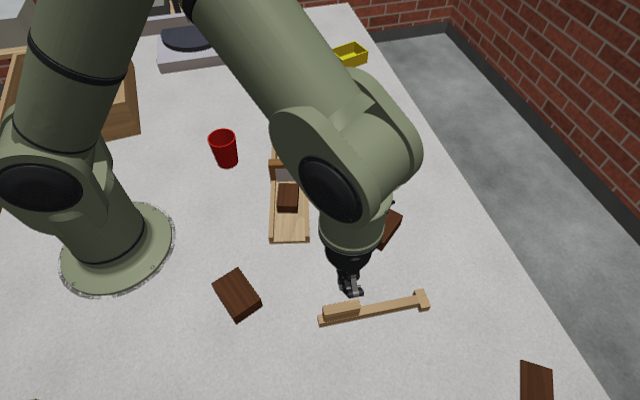

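The fingers closed empty and the stick did not move. I need to find out why before trying again.

```bash
python3 -c "
from h import *
for n in ['side','top','wrist']:
    c=cam(n,n+'4.png'); im=c['frame']
    for p in [(.4987,-.3232,.134),(.499,-.322,.072),(.699,-.33,.026)]: 
        u,v=proj(c,p); print(n,p,round(u),round(v))
        if 0<u<640 and 0<v<400: cv2.drawMarker(im,(int(u),int(v)),(0,255,0),0,8,1)
    if n!='wrist':
        u,v=map(int,proj(c,(.5,-.322,.1))); u=max(u,80);v=max(60,min(v,340)); im=cv2.resize(im[v-60:v+60,u-80:u+80],None,fx=5,fy=5)
    cv2.imwrite('pics/'+n+'4m.png',im)
"
```

```text
side (0.4987, -0.3232, 0.134) 342 295
side (0.499, -0.322, 0.072) 341 307
side (0.699, -0.33, 0.026) 427 297
top (0.4987, -0.3232, 0.134) 428 191
top (0.499, -0.322, 0.072) 422 194
top (0.699, -0.33, 0.026) 418 129
wrist (0.4987, -0.3232, 0.134) 318 224
wrist (0.499, -0.322, 0.072) 316 195
wrist (0.699, -0.33, 0.026) 315 -77
```

View pics/side4m.png

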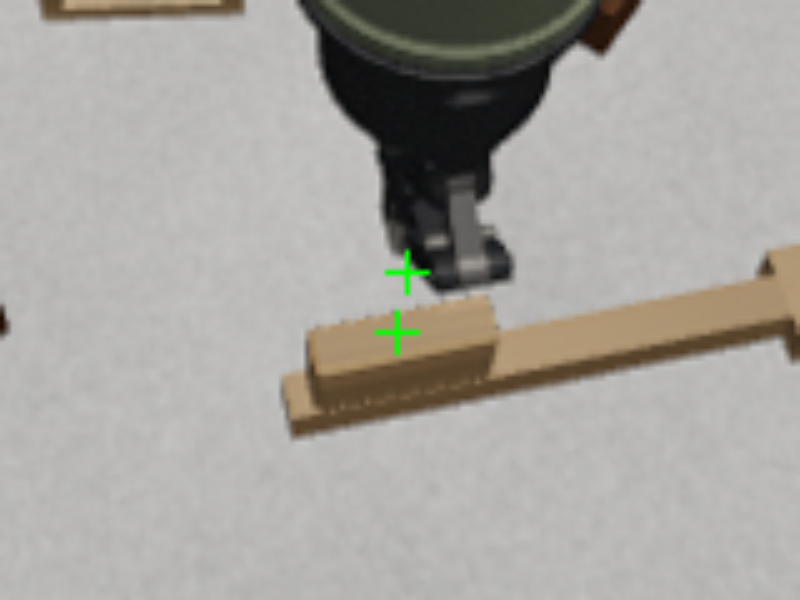

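View pics/wrist4m.png

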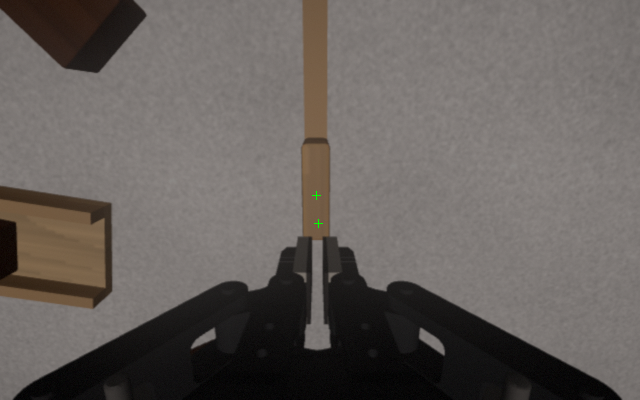

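View pics/top4m.png

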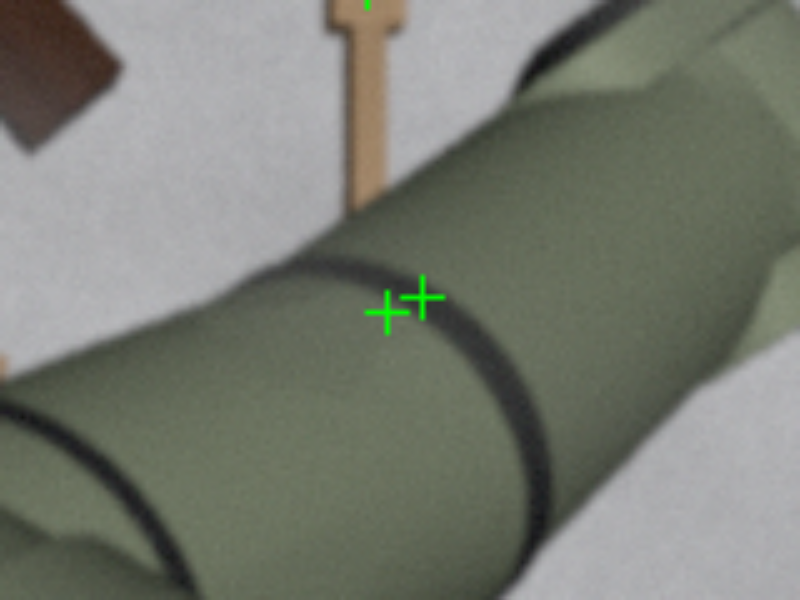

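```bash
python3 -c "
from h import *
im=cv2.imread('pics/side4.png'); c=im[225:330,285:425]
c=cv2.resize(c,None,fx=5.6,fy=5.6,interpolation=cv2.INTER_CUBIC); c=np.clip(255*(c/255.)**.5,0,255).astype(np.uint8)
cv2.imwrite('pics/side4e.png',c)
im=cv2.imread('pics/wrist4.png'); c=im[180:400,200:440]
c=cv2.resize(c,None,fx=2.7,fy=2.7,interpolation=cv2.INTER_CUBIC); c=np.clip(255*(c/255.)**.45,0,255).astype(np.uint8)
cv2.imwrite('pics/wrist4e.png',c)
"
```

```text
(no output)
```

View pics/side4e.png

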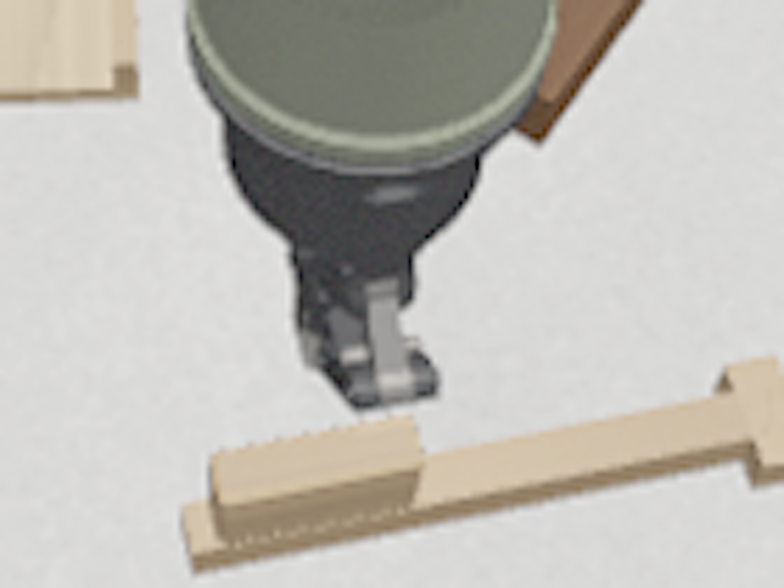

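View pics/wrist4e.png

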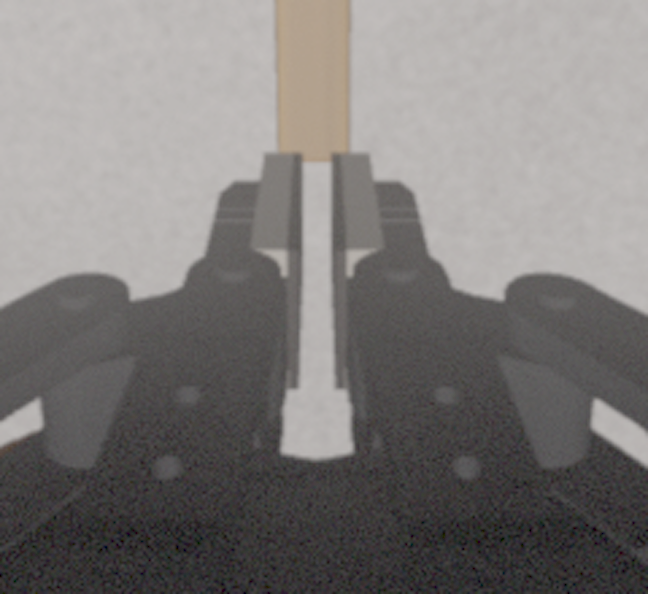

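```bash
python3 -c "
from h import *
w=cam('wrist');s=cam('side')
plan([])
print(np.round(w['pose'],3))
def tri(a,b):
    (o1,d1),(o2,d2)=a,b; A=np.c_[d1,-d2]; x,r,_,_=np.linalg.lstsq(A,o2-o1,rcond=None); p=o1+x[0]*d1;q=o2+x[1]*d2; return p.round(4),q.round(4)
for pw in [(317,237),(310,237),(325,237),(317,260)]:
  for ps in [(356,295),(363,294)]: print(pw,ps,*tri(ray(w,*pw),ray(s,*ps)))
# chute lane end corners in wrist
for P in [(.4285-.051,-.1006+.0108,.032),(.4285+.051,-.1006-.0108,.032),(.499,-.322,.072)]: print(proj(w,P))
for z in (.072,): print(onz(w,316,188,z), onz(w,302,240,z),onz(w,329,240,z),onz(w,302,144,z),onz(w,329,144,z))
print(robot.get_state()['ft_torque'])
"
```

```text
t 5.0 p [ 0.4981 -0.3233  0.1334] yaw -2.54 tilt [-1.4e-03 -4.0e-04 -1.0e+00] w 0.0048 F [-0.1 -0.3 -0.8] q [-0.01  0.67  0.74  1.77 -0.55  0.93 -0.65]
[[-0.045 -0.96  -0.276  0.568]
 [-0.999  0.043  0.013 -0.326]
 [-0.001  0.276 -0.961  0.316]
 [ 0.     0.     0.     1.   ]]
(317, 237) (356, 295) [ 0.5059 -0.323   0.1711] [ 0.5179 -0.343   0.1655]
(317, 237) (363, 294) [ 0.5125 -0.3233  0.1866] [ 0.5279 -0.3499  0.1795]
(310, 237) (356, 295) [ 0.5056 -0.3195  0.1699] [ 0.5183 -0.3422  0.1635]
(310, 237) (363, 294) [ 0.5124 -0.3202  0.1861] [ 0.5282 -0.3493  0.1781]
(325, 237) (356, 295) [ 0.5064 -0.3268  0.1726] [ 0.5174 -0.3441  0.168 ]
(325, 237) (363, 294) [ 0.5127 -0.3267  0.1875] [ 0.5275 -0.3506  0.1813]
(317, 260) (356, 295) [ 0.5016 -0.3228  0.1866] [ 0.515  -0.3485  0.1791]
(317, 260) (363, 294) [ 0.5089 -0.3231  0.201 ] [ 0.525  -0.3549  0.192 ]
(np.float64(94.20138379395252), np.float64(308.9238994805337))
(np.float64(91.38412567334404), np.float64(213.40539507423222))
(np.float64(316.2035926934954), np.float64(195.26027135183884))
[ 0.50490083 -0.32210862  0.072     ] [ 0.46144781 -0.30863964  0.072     ] [ 0.4604632  -0.33074946  0.072     ] [ 0.53953042 -0.31313867  0.072     ] [ 0.53862256 -0.33344083  0.072     ]
[-0.00459295  0.02887492  0.01560055]
```

Casting rays from the wrist and side views onto the fingertips puts the true finger end about 30–45 mm above the reported TCP (z≈0.165–0.178, not 0.134). At reported z=0.034 the tips were therefore at the handle's top, which explains the miss. I'll redo the grasp lower, in small steps, watching the force.

Request:
apply_moves([
  [0,0,0],
  [0,0,0],
  [0,0,30],
  [0,0,70],
  [0,0,100],
  [0,0,110],
  [0,0,110],
], gripper=[85,85,85,85,85,85,85], spin=[0,0,0,0,0,0,0])

```text
clock: 5.7
eef_pos: [0.4979, -0.3234, 0.0237]
tcp_rot: [-3.14, 0.07, 0.003]
force: [-0.1, -1.6, 0.8]
width: 0.085
```

```bash
python3 -c "
from h import *
plan([])
im=cam('side')['frame'][225:330,285:425]
c=cv2.resize(im,None,fx=5.6,fy=5.6,interpolation=cv2.INTER_CUBIC); c=np.clip(255*(c/255.)**.5,0,255).astype(np.uint8)
cv2.imwrite('pics/side5.png',c)
im=cam('wrist')['frame']; cv2.imwrite('pics/wrist5.png',np.clip(255*(im/255.)**.5,0,255).astype(np.uint8))"
```

```text
t 5.7 p [ 0.4979 -0.3234  0.0237] yaw -2.55 tilt [-1.7e-03 -4.0e-04 -1.0e+00] w 0.085 F [-0.1 -1.6  0.8] q [ 0.07  0.8   0.62  1.83 -0.67  0.73 -0.55]
```

View pics/side5.png

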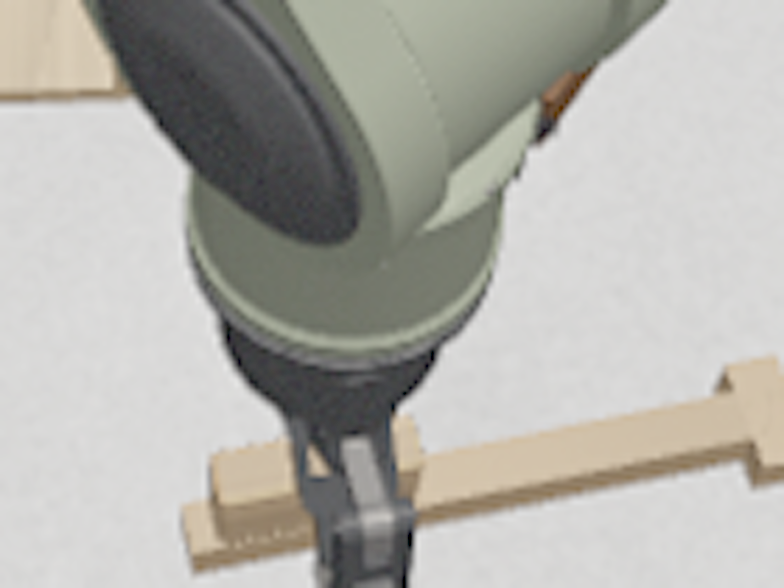

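View pics/wrist5.png

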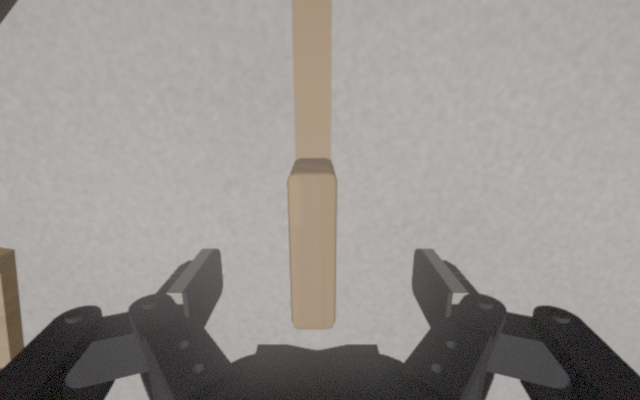

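The wrist view shows the open pad tips (row 250, gap 193 px) at about the handle's top height (width 44–49 px). That gives an offset of about 50 mm open and about 42 mm closed. The pads also sit about 8–10 mm behind the handle's middle, so I'll lower by 32 mm and shift forward 8 mm.

Request:
apply_moves([
  [8,0,10],
  [8,0,22],
  [8,0,32],
  [8,0,32],
  [8,0,32],
  [8,0,32],
  [8,0,32],
  [8,0,32],
  [8,0,32],
  [8,0,32],
  [8,0,32],
], gripper=[85,85,85,85,10,10,10,10,10,10,10], spin=[0,0,0,0,0,0,0,0,0,0,0], grip_force=80)

```text
clock: 6.9
eef_pos: [0.5066, -0.3237, -0.0075]
tcp_rot: [-3.141, 0.069, -0.0]
force: [-0.3, 1.0, 2.2]
width: 0.0212
```

Request:
apply_moves([
  [0,0,-5],
  [0,0,-20],
  [0,0,-45],
  [0,0,-75],
  [0,0,-95],
  [0,0,-100],
  [0,0,-100],
], gripper=[10,10,10,10,10,10,10], spin=[0,0,0,0,0,0,0])

```text
clock: 7.6
eef_pos: [0.5069, -0.3238, 0.0933]
tcp_rot: [3.14, -0.069, 0.002]
force: [-0.3, -0.6, -1.6]
width: 0.021
```

```bash
python3 -c "
from h import *
plan([])
c=cam('side','side6.png')
w=cam('wrist');im=w['frame']; cv2.imwrite('pics/wrist6.png',np.clip(255*(im/255.)**.5,0,255).astype(np.uint8))"
```

```text
t 7.6 p [ 0.5069 -0.3238  0.0933] yaw -2.52 tilt [ 1.3e-03  3.0e-04 -1.0e+00] w 0.021 F [-0.3 -0.6 -1.6] q [ 0.02  0.72  0.7   1.78 -0.6   0.86 -0.62]
```

View pics/side6.png

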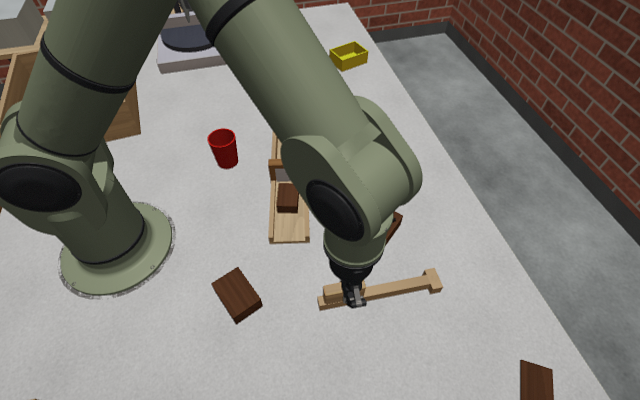

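View pics/wrist6.png

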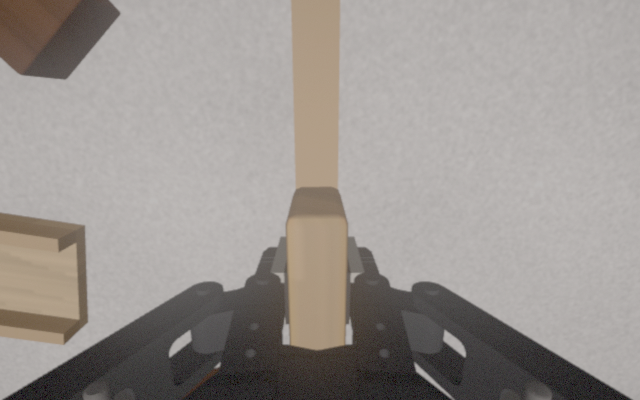

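The stick is held, with width 21 mm and the block of the handle between the pads at (317,270) in the wrist view. Now I'll turn it to the lane direction above the lane.

```bash
python3 -c "
from h import *
plan([(.4008,-.2371,.0933,78)])"
```

```text
t 7.7 p [ 0.5062 -0.3234  0.0918] yaw -2.52 tilt [-7.e-04 -5.e-04 -1.e+00] w 0.0212 F [-0.1 -0.3 -1.5] q [ 0.02  0.73  0.7   1.78 -0.6   0.86 -0.62]
[-109.1, -81.6, -1.4] -1.405
```

Request:
apply_moves([
  [-10,-7,0],
  [-20,-15,0],
  [-30,-22,0],
  [-40,-30,0],
  [-50,-37,0],
  [-60,-45,0],
  [-70,-52,0],
  [-80,-60,0],
  [-90,-67,0],
  [-100,-75,0],
  [-109,-82,0],
  [-109,-82,0],
], gripper=[10,10,10,10,10,10,10,10,10,10,10,10], spin=[-0.12,-0.25,-0.38,-0.51,-0.64,-0.77,-0.9,-1.03,-1.16,-1.29,-1.405,-1.405])

```text
clock: 8.9
eef_pos: [0.3999, -0.2362, 0.0918]
tcp_rot: [-2.438, -1.978, 0.001]
force: [-0.1, 0.6, -1.7]
width: 0.0214
```

```bash
python3 -c "
from h import *
plan([(.4008,-.2371,.0933,78)])
c=cam('top','top7.png');cam('side','side7.png')
w=cam('wrist');im=w['frame']; cv2.imwrite('pics/wrist7.png',np.clip(255*(im/255.)**.5,0,255).astype(np.uint8))"
```

```text
t 8.9 p [ 0.3999 -0.2362  0.0918] yaw 78.11 tilt [ 9.0e-04 -1.7e-03 -1.0e+00] w 0.0214 F [-0.1  0.6 -1.7] q [ 0.15  0.45  0.33  2.11 -0.25  0.62  0.45]
[-0.7, 1.0, -1.5] 0.002
```

View pics/side7.png

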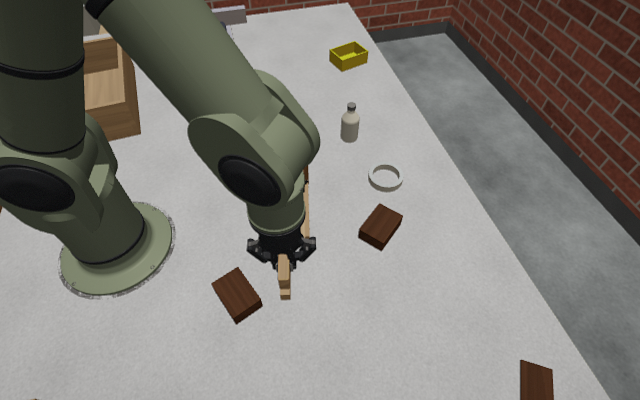

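View pics/wrist7.png

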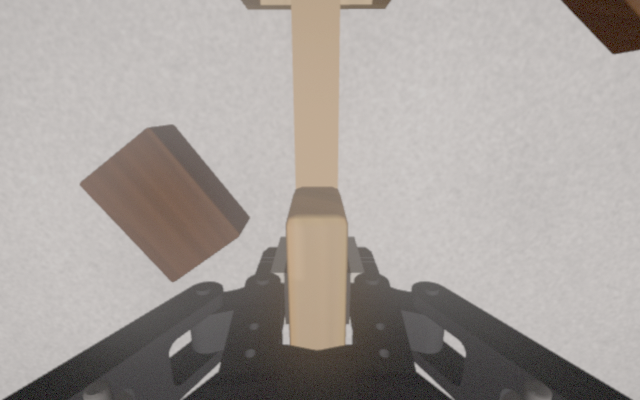

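View pics/top7.png

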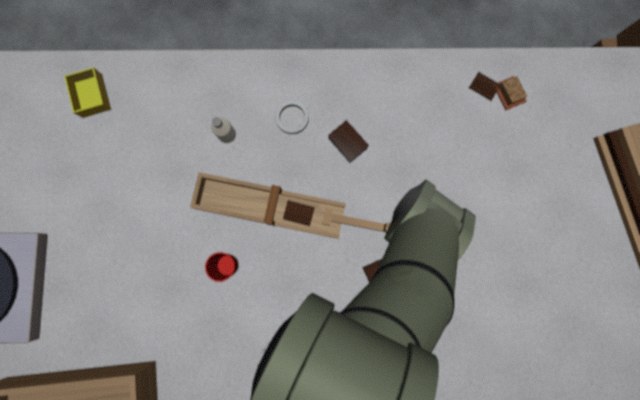

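```bash
python3 -c "
from h import *
c=cam('top');im=c['frame'][180:250,260:400];im=cv2.resize(im,None,fx=5.5,fy=5.5,interpolation=cv2.INTER_CUBIC)
import numpy as np
a=np.radians(78);ux=np.array([np.cos(a),np.sin(a),0]);uy=np.array([-np.sin(a),np.cos(a),0])
tip=np.array([.3999,-.2362,.125])+ux*.1925
for p in (tip+uy*.022,tip-uy*.022):
  u,v=proj(c,p); cv2.drawMarker(im,(int((u-260)*5.5),int((v-180)*5.5)),(0,255,0),0,10,1)
cv2.imwrite('pics/top8.png',im)"
```

```text
(no output)
```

View pics/top8.png

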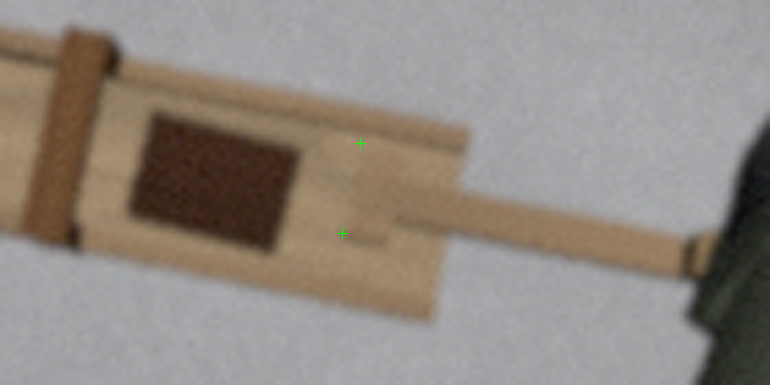

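The head in the top view (crop 345–400, 145–240) agrees with the predicted corners. The tip is at chute x ≈ -144 mm, y ≈ +1 mm. Next I'll lower it into the lane.

Request:
apply_moves([
  [0,0,20],
  [0,0,45],
  [0,0,65],
  [0,0,76],
  [0,0,82],
  [0,0,82],
], gripper=[10,10,10,10,10,10], spin=[0,0,0,0,0,0])

```text
clock: 9.7
eef_pos: [0.4012, -0.2372, 0.0101]
tcp_rot: [-2.442, -1.975, 0.001]
force: [-0.4, 0.2, -1.3]
width: 0.0209
```

```bash
python3 -c "
from h import *
plan([])
c=cam('top');im=c['frame'][180:250,260:400];im=cv2.resize(im,None,fx=5.5,fy=5.5,interpolation=cv2.INTER_CUBIC);cv2.imwrite('pics/top9.png',im)
w=cam('wrist');im=w['frame']; cv2.imwrite('pics/wrist9.png',np.clip(255*(im/255.)**.5,0,255).astype(np.uint8))
print(robot.get_state()['ft_torque'])"
```

```text
t 9.7 p [ 0.4012 -0.2372  0.0101] yaw 77.92 tilt [-0.e+00 -7.e-04 -1.e+00] w 0.0209 F [-0.4  0.2 -1.3] q [ 0.23  0.61  0.24  2.15 -0.33  0.42  0.52]
[-0.16338669 -0.01192405  0.05194788]
```

View pics/top9.png

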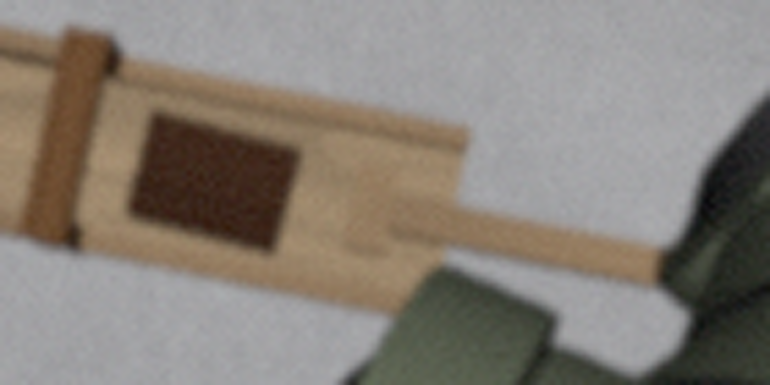

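View pics/wrist9.png

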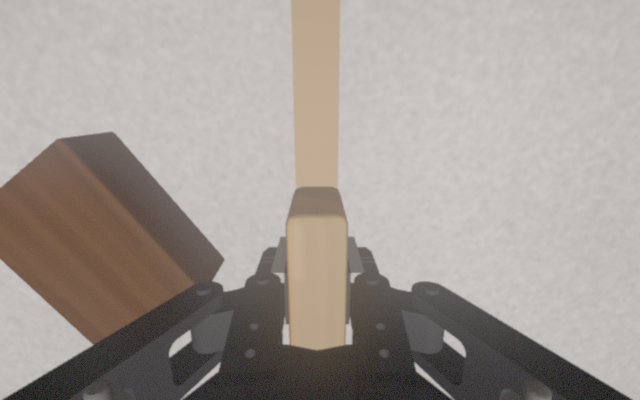

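```bash
python3 -c "
from h import *
cam('side','side9.png')"
```

```text
(no output)
```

View pics/side9.png

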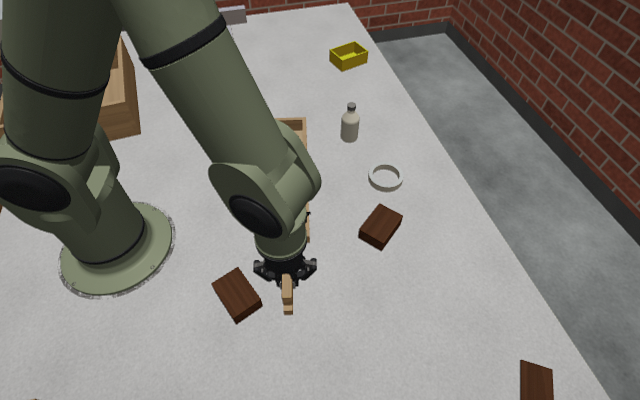

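The side view shows the forearm well above the chute. The force is -1.3 N, which is just the stick's weight. I'll push straight along tool x.

Request:
apply_moves([
  [10,0,0],
  [20,0,0],
  [28,0,0],
  [34,0,0],
  [42,0,0],
  [52,0,0],
  [62,0,0],
  [72,0,0],
  [82,0,0],
  [92,0,0],
  [100,0,0],
  [100,0,0],
], gripper=[10,10,10,10,10,10,10,10,10,10,10,10], spin=[0,0,0,0,0,0,0,0,0,0,0,0])

```text
clock: 11.05
eef_pos: [0.4223, -0.138, 0.0103]
tcp_rot: [-2.44, -1.978, -0.0]
force: [-0.1, -1.3, -1.4]
width: 0.0212
```

```bash
python3 -c "
from h import *
plan([])
c=cam('top');im=c['frame'][170:250,180:340];im=cv2.resize(im,None,fx=5,fy=5,interpolation=cv2.INTER_CUBIC);cv2.imwrite('pics/top10.png',im)
cam('side','side10.png')
"
```

```text
t 11.05 p [ 0.4223 -0.138   0.0103] yaw 78.06 tilt [ 3.e-04 -2.e-04 -1.e+00] w 0.0212 F [-0.1 -1.3 -1.4] q [-0.01  0.59  0.25  2.2  -0.38  0.39  0.34]
```

View pics/top10.png

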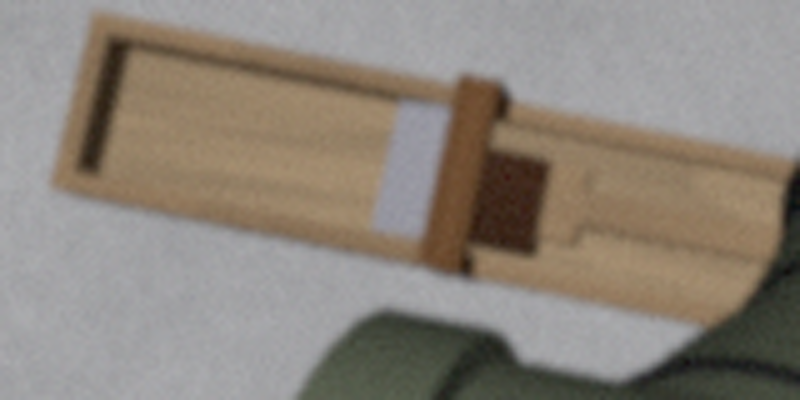

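View pics/side10.png

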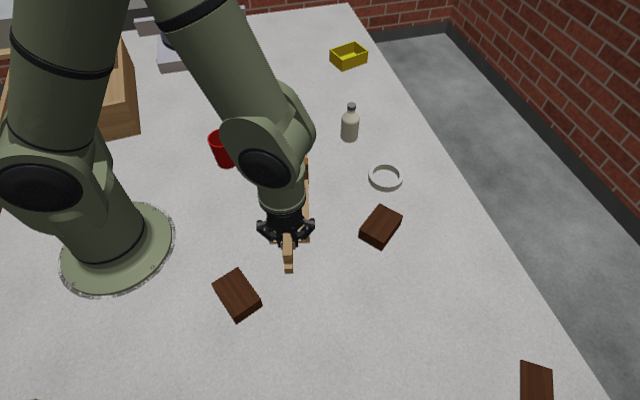

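The flap is open (plate at crop 375–450, 100–235) with the block in the gate and the head square behind it. I'll continue 122 mm.

Request:
apply_moves([
  [10,0,0],
  [22,0,0],
  [34,0,0],
  [46,0,0],
  [58,0,0],
  [70,0,0],
  [82,0,0],
  [94,0,0],
  [106,0,0],
  [115,0,0],
  [122,0,0],
  [122,0,0],
], gripper=[10,10,10,10,10,10,10,10,10,10,10,10], spin=[0,0,0,0,0,0,0,0,0,0,0,0])

```text
clock: 12.35
eef_pos: [0.4477, -0.019, 0.0104]
tcp_rot: [-2.441, -1.978, -0.0]
force: [0.5, -0.2, -2.5]
width: 0.0209
```

```bash
python3 -c "
from h import *
plan([])
c=cam('top');im=c['frame'][170:250,180:340];im=cv2.resize(im,None,fx=5,fy=5,interpolation=cv2.INTER_CUBIC);cv2.imwrite('pics/top11.png',im)
"
```

```text
t 12.35 p [ 0.4477 -0.019   0.0104] yaw 78.04 tilt [ 2.e-04  0.e+00 -1.e+00] w 0.0209 F [ 0.5 -0.2 -2.5] q [-0.31  0.6   0.29  2.2  -0.42  0.4   0.12]
```

View pics/top11.png

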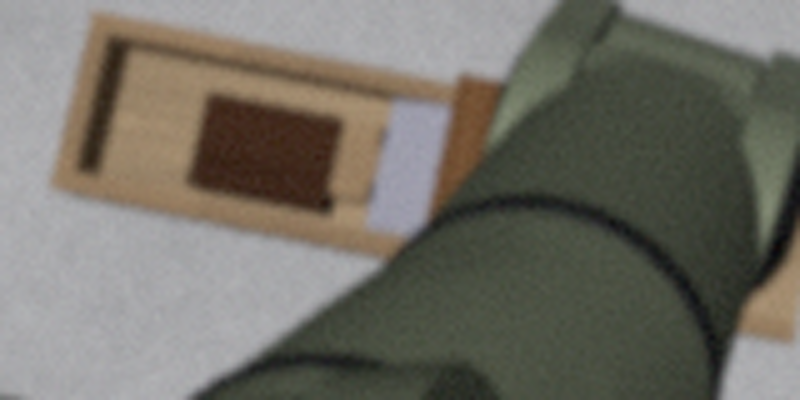

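The block sits past the flap's swing, with its rear edge at crop (340,160) against the flap's edge at 380. Now I'll pull the stick back out.

Request:
apply_moves([
  [-8,0,0],
  [-25,0,0],
  [-45,0,0],
  [-65,0,0],
  [-85,0,0],
  [-105,0,0],
  [-130,0,0],
  [-155,0,0],
  [-180,0,0],
  [-205,0,0],
  [-225,0,0],
  [-235,0,0],
], gripper=[10,10,10,10,10,10,10,10,10,10,10,10], spin=[0,0,0,0,0,0,0,0,0,0,0,0])

```text
clock: 13.6
eef_pos: [0.3972, -0.2523, 0.0105]
tcp_rot: [2.445, 1.972, -0.001]
force: [0.4, 0.2, -0.9]
width: 0.0214
```

```bash
python3 -c "
from h import *
plan([(.5066,-.3237,.0933,-2.5)])
c=cam('top');im=c['frame'][170:250,180:340];im=cv2.resize(im,None,fx=5,fy=5,interpolation=cv2.INTER_CUBIC);cv2.imwrite('pics/top12.png',im)
"
```

```text
t 13.6 p [ 0.3972 -0.2523  0.0105] yaw 77.78 tilt [-7.e-04  0.e+00 -1.e+00] w 0.0214 F [ 0.4  0.2 -0.9] q [ 0.26  0.61  0.24  2.14 -0.33  0.43  0.54]
[-46.6, 122.0, -82.8] 1.401
```

View pics/top12.png

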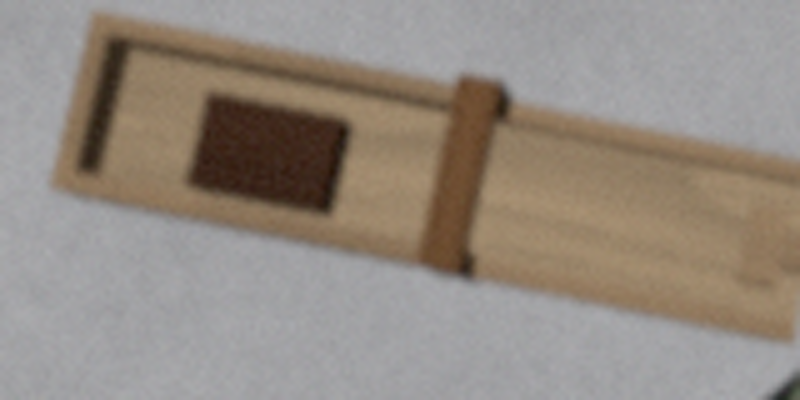

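The flap is no longer visible beyond the lintel, so it is shut, and the block stays in the tray at crop (268,153). I'll lift the stick, swing it away, and put it back at its original spot.

Request:
apply_moves([
  [0,0,-15],
  [0,0,-40],
  [0,0,-65],
  [0,0,-83],
  [0,0,-83],
], gripper=[10,10,10,10,10], spin=[0,0,0,0,0])

```text
clock: 14.15
eef_pos: [0.3995, -0.2497, 0.0952]
tcp_rot: [2.44, 1.975, 0.003]
force: [0.0, 0.6, -2.2]
width: 0.0212
```

Request:
apply_moves([
  [-8,12,0],
  [-14,23,0],
  [-20,34,0],
  [-24,45,0],
  [-28,56,0],
  [-32,67,0],
  [-35,78,0],
  [-38,89,0],
  [-41,100,0],
  [-44,111,0],
  [-47,122,0],
  [-47,122,0],
], gripper=[10,10,10,10,10,10,10,10,10,10,10,10], spin=[0.12,0.25,0.38,0.51,0.64,0.77,0.9,1.03,1.16,1.29,1.4,1.4])

```text
clock: 15.35
eef_pos: [0.5086, -0.3209, 0.092]
tcp_rot: [3.141, -0.064, -0.002]
force: [0.1, 0.2, -1.5]
width: 0.0211
```

```bash
python3 -c "
from h import *
plan([(.5066,-.3237,-.0065,-2.5)])
cam('side','side13.png')"
```

```text
t 15.35 p [ 0.5086 -0.3209  0.092 ] yaw -2.33 tilt [-1.4e-03  3.0e-04 -1.0e+00] w 0.0211 F [ 0.1  0.2 -1.5] q [ 0.01  0.73  0.71  1.78 -0.6   0.87 -0.62]
[-1.7, 2.9, 98.5] 0.003
```

View pics/side13.png

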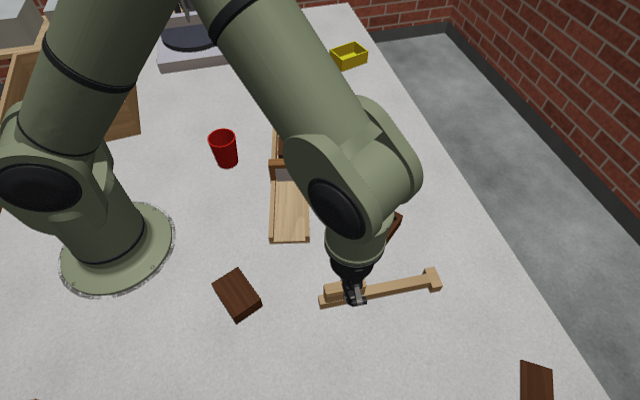

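Request:
apply_moves([
  [0,0,25],
  [0,0,55],
  [0,0,80],
  [0,0,92],
  [0,0,96],
  [0,0,98],
  [0,0,99],
  [0,0,99],
], gripper=[10,10,10,10,10,10,10,10], spin=[0,0,0,0,0,0,0,0])

```text
clock: 16.2
eef_pos: [0.5084, -0.3214, -0.0048]
tcp_rot: [3.141, -0.061, 0.002]
force: [0.4, -0.5, -1.7]
width: 0.0213
```

Request:
apply_moves([
  [0,0,0],
  [0,0,0],
  [0,0,0],
  [0,0,0],
  [0,0,0],
  [0,0,-15],
  [0,0,-40],
  [0,0,-80],
  [0,0,-120],
  [0,0,-150],
  [0,0,-150],
], gripper=[40,85,85,85,85,85,85,85,85,85,85], spin=[0,0,0,0,0,0,0,0,0,0,0])

```text
clock: 17.3
eef_pos: [0.5094, -0.3225, 0.1492]
tcp_rot: [3.139, -0.062, 0.008]
force: [0.3, -0.1, -1.1]
width: 0.0852
```

```bash
python3 -c "
from h import *
plan([])
cam('side','side14.png');cam('top','top14.png')
im=cv2.imread('pics/side14.png');cv2.imwrite('pics/side14c.png',cv2.resize(im[100:330,230:450],None,fx=2.6,fy=2.6,interpolation=cv2.INTER_CUBIC))"
```

```text
t 17.3 p [ 0.5094 -0.3225  0.1492] yaw -2.27 tilt [ 0.0054  0.0023 -1.    ] w 0.0852 F [ 0.3 -0.1 -1.1] q [-0.03  0.66  0.77  1.74 -0.55  0.96 -0.66]
```

View pics/side14c.png

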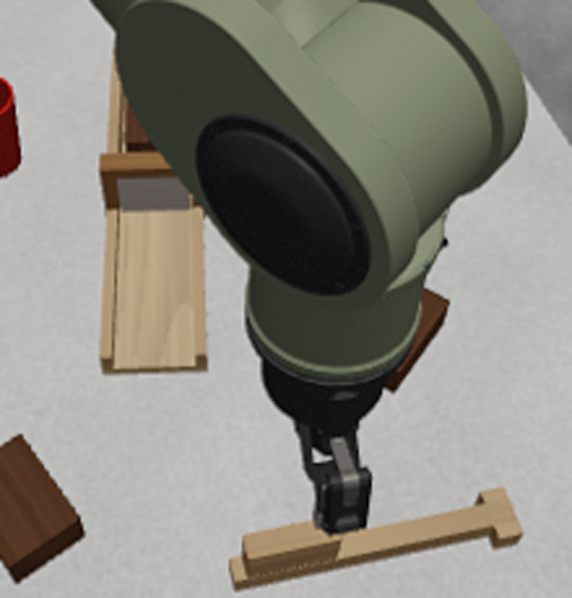

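View pics/top14.png

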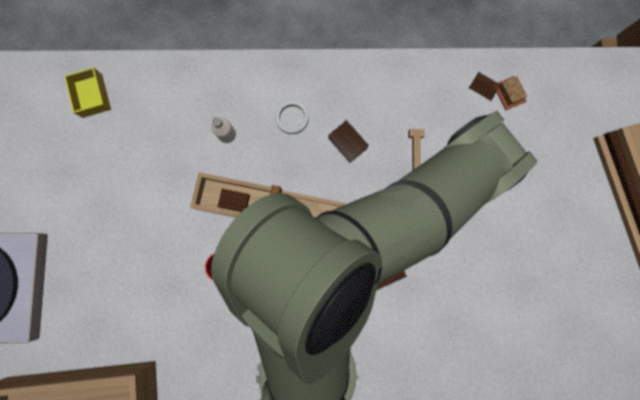

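```bash
python3 -c "
from h import *
c=cv2.imread('pics/top14.png'); t=cam('top')
sub=c[182:218,210:258].astype(int); m=((sub.max(2)<75)).astype(np.uint8)
cs,_=cv2.findContours(m,0,2);k=max(cs,key=cv2.contourArea);(u,v),wh,_=cv2.minAreaRect(k);p=onz(t,u+210,v+182,.046)
a=np.radians(78);d=p[:2]-[.471,.093];print(wh,p,'chute',d@[np.cos(a),np.sin(a)],d@[-np.sin(a),np.cos(a)])
s=cam('side')
o=(230,100);k=2.6
for q in [(507,490),(521,537)]: print('tip top z.026',onz(s,q[0]/k+o[0],q[1]/k+o[1],.026))
for q in [(410,130),(424.5,130)]: print(onz(t,*q,.026))
"
```

```text
(27.767101287841797, 17.35443687438965) [0.48641769 0.20835435 0.046     ] chute 0.1160390982293625 0.008902742595080237
tip top z.026 [ 0.70445418 -0.30975693  0.026     ]
tip top z.026 [ 0.69813664 -0.35219302  0.026     ]
[ 0.6970048 -0.3065079  0.026    ]
[ 0.69673397 -0.34953249  0.026     ]
```

```bash
python3 -c "
from station import robot
print(robot.hand_in(), robot.get_state()['clock'])"
```

```text
the job is handed in; nothing more can be done
the job is handed in; nothing more can be done
```

I pushed the lane block through the flap into the tray using only the stick, pulled the stick out, and laid it back on the bench where it started. The job is handed in, at about 17.5 s on the clock; no verdict is reported.

- **Offcut:** its centre is about 116 mm past the gate and about 9 mm off the tray's centreline.
- **Flap:** it hangs shut in the side and top views.
- **Stick:** it lies flat on the bench well clear of the chute. The head is 43 mm wide when placed at bench height, and the two views agree within about 7 mm.
- **Bystanders:** the bottle and tape look unmoved in the last top picture. The cup was mostly hidden behind the arm there, but it looked unmoved in an earlier side view taken after the push.

**What disagreed:** my first grasp closed empty. The cameras showed the real fingertips about 40 mm above the reported TCP. I regrasped about 42 mm lower, and nothing had moved in between. I could not see the stick's clearance above the chute floor directly. I judged it from the vertical force, which stayed close to the stick's weight (-0.9 to -1.4 N) in the lane and reached -2.5 N at the end of the push.

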